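# Take the blade nut off the desk fan

## Task

The desk fan lies on its back for cleaning, with its front guard off and a screwdriver jamming the blade wheel. Unscrew the ribbed nut that holds the wheel on the motor shaft: fan makers cut this thread either way, so find out which way it loosens, and turn it until it comes off. The job finishes with the nut still in the gripper, held upright and motionless about a hand's breadth above the shaft end; do not lean hard on the blades or hub, and leave the other things on the desk where they are.

Things in the scene. Friction and masses are not known exactly. Their poses are not given: they have to be found in the camera images.
- fan: White desk fan lying on its back, fixed: blade axis upright, rear guard 216 mm across. Origin on that axis at table height, z up; its stand and round foot lie along its +x, out to 172 mm. Guard rim and the five grey blades lie below z = 80 mm. A screwdriver that jams the wheel rises outward over the rim on the +y side, 100 mm or more from the axis, up to z = 160 mm.
- seat (a point): Top of the hub's round boss (35 mm in diameter, 11 mm high, standing clear of the blades) on the blade axis, 90 mm above the table; the nut's underside sits on it. The threaded shaft end, hidden in the nut, stands 26 mm above this point. The wheel and shaft do not turn.
- nut_centre (a point): Centre, half-way up, of the black plastic nut: a round ribbed cap 39 mm in diameter, 32 mm high, closed on top, 30 g, a 3 mm bar moulded across its top along its x axis; z up. Grip it anywhere round its side. Tight at the start. Its coarse thread is right- or left-handed, not known beforehand: from above it loosens anticlockwise or clockwise; 16 mm of rise a turn.
- nut_top (a point): Centre of the nut's flat top, 16 mm above its centre. The tight way the nut stops dead within 0.15 rad; the loose way it turns at under 0.1 N m, climbs by itself and leaves the thread after 3.1 rad (half a turn), 8 mm up; from there to 5.3 rad it lifts straight off the shaft. Let go of before that, it stays where it was turned to (play 1.5 mm up and down).
- torch: Black pocket torch, 29 mm in diameter, 76 mm high, standing loose beside the fan. Origin at the centre of its underside. To be left alone.
- marker: Marker pen 136 mm long, 17 mm thick, lying loose at the front, left of the fan, length along its y axis. Origin at the centre of its underside. To be left alone.
- note_pad: Pad of sticky notes, 76 x 50 x 14 mm, loose at the right. Origin at the centre of its underside. To be left alone.
- tape_roll: Roll of black tape, 58 mm across, 19 mm high, loose at the right. Origin at the centre of its underside. To be left alone.
- van_keys: Bunch of keys, 78 x 70 x 23 mm, loose at the rear left. Origin at the centre of its underside. To be left alone.
- padlock: Brass padlock 66 x 40 x 15 mm lying loose at the left. Origin at the centre of its underside. To be left alone.
Things that resemble listed ones, but are neither listed nor needed, are in the scene too. What is shaped like the part that bears nut_centre but orange or yellow is not meant.

How it is judged:
At the end, for the whole second after the job is handed in: The nut is off the shaft and held still and roughly upright (within 34 degrees) in the gripper, its underside at least 50 mm above the shaft end and within 120 mm of the blade axis seen from above, touching nothing but the fingers (z of nut_centre in the frame of fan above 0.182 m and horizontal distance between nut_centre and fan below 0.12 m and contact force between the fingers and nut above 1 N and contact force between nut and fan below 0.1 N and angle between nut's own z axis and vertical below 0.6 rad and linear speed of nut below 0.03 m/s); the arm keeps its last pose, push and grip.
It fails at once if the arm or fingers bear on the fan's blades or hub with more than 40 N (contact force between any of the arm, the fingers and fan above 40 N).
It fails at once if a loose bystander is shifted by more than 40 mm (distance of any of torch, marker, note_pad, tape_roll, van_keys, padlock from where it was at the start of the episode above 0.04 m).
It also fails if it takes over 72 s, if anything falls off the work surface, if the arm or the gripper's body presses on something with over 40 N, if the wrist force passes 120 N, or if a joint passes its speed limit or range.

## Robot

A 6-joint arm with a two-finger parallel gripper is mounted at the origin on a cart in front of the work surface, level with it; the furniture and walls round the work are solid. World frame = base frame: x ahead of the robot, y to its left, z up, the work surface at z = 0. Lengths are in m, angles in rad, forces in N, time in s.
With the tool pointing down it reaches from about 0.25 to 0.725 m from the base axis. Payload 4 kg.
Tool frame: the origin (TCP) lies midway between the tips of the shut fingers; the grasp point (between the pads) lies 19 mm behind it (bot.grip_point_offset is the distance from the TCP to the grasp point, in m); z points along the fingers, y is the line along which they close (so a half turn about z gives the same grasp; the last joint's range is limited). The gripper opens to 85 mm and grips with 20 to 120 N. Pads are 22 mm wide; open, the fingers measure 114 mm over their backs; the gripper's body (76 mm by 85 mm) begins 54 mm behind the grasp point. The pads swing forward as they close: fully open they stand 13 mm farther back than shut.
Start: joints at [-1.166, 0.241, 0.005, 1.335, 0, 1.571], TCP at [0.197, -0.46, 0.231] pointing down, gripper open.
Joint ranges: [-2.72, 2.72], [-1.05, 1.87], [-1.09, 1.28], [-1.99, 2.15], [-1.42, 1.44], [-3.14, 3.14]. Speed limits (rad/s): [2.79, 2.79, 3.14, 3.14, 3.14, 3.14].

## Interface

Orientations are given as a unit quaternion [x, y, z, w].
In Python, from workcell import bot gives the robot as it stands.
- The arm moves only by the tool step_arm, never from a script. Its argument "targets" is text: rows parted by semicolons, each of 7 numbers parted by spaces: the opening, from -1 (shut) to 1 (fully open), so that 0 is half open, then the shift along the world's x, y, z normalised to -1 to 1, where 1 is 0.5 m, then the turn, a rotation vector about the world's x, y, z normalised to -1 to 1, where 1 is pi/4 rad. In form: gripper x y z wx wy wz; .... A call has 1 to 10 rows; each row is the pose to reach, as a shift and turn from the pose commanded when the call began; what a row does not reach only later rows make up. A row lasts 1/12 s, in which the tool goes at most 41.7 mm and 7.16 degrees, less where a joint would pass 70% of its speed; a pose out of reach is approached as far as the arm can. A call with a number of a shift or a turn outside -1 to 1 is refused whole. A call with a gripper value outside its range is refused whole. The fingers move at their own pace and stop on an object; the grip force is fixed at half the most. Time passes only in rows, so rows that repeat a pose let the fingers close. It gives the time, the measured TCP pose, the force, the opening and the grip force at its end, in the units of the state.
- bot.get_obs(): the state, without advancing time (a new reading comes with each control period).
- bot.camera(name): name is "side" or "top" or "wrist"; returns the picture (400x640x3 uint8, red, green, blue); there is no depth.
- bot.camera_info(name): a dict with "vertical_fov" (degrees; the focal length in pixels is half the picture's height over the tangent of half this angle, whatever the lens; pixels are square), "cx", "cy" (the principal point, pixels), "pose" (4x4, takes a point from camera to world coordinates). Camera axes: x right, y up, looking along -z (the intrinsics and any distortion apply to the point x, -y, -z); pixel columns grow to the right and rows downward; lengths in m; the calibration is good to about 2 mm. A picture is of the moment at which its call begins: read the wrist's pose just before it. camera_info takes no time and is no camera call; for the wrist camera it gives the pose at the moment of the call.
- bot.job_done(): hands the job in; it is judged then, once.
The state is a dict: "clock": time; "joint_pos": joint angles; "joint_vel": joint speeds; "tau": joint torques, N m; "eef_pos": TCP position; "tool_rot": TCP orientation; "ft_force": force on the tool from outside, world axes, zero at the start; "ft_torque": the same for the moment, N m; "grip_width": finger opening in m; "grasp_force": force on a finger pad.
Only numpy, scipy, OpenCV 4.12 (cv2) and the standard library are available. Lean on these libraries where they do the work, as an engineer would, in place of code of your own. Each camera call takes 0.05 s, during which the arm holds its last target. There are 200 camera calls.

## Working session

There is one attempt and no reset: what is moved stays moved. The work goes in short steps, Python scripts to look and compute and a tool call to move; the robot and the scene stay as the last step left them, time stands still between calls to the robot, and variables do not carry over. Pictures are saved under pics/ and viewed, at most 10 in all, crops included, and the job is handed in when it is done.

Besides the shell and the picture viewer there is one more tool, called after ">>>" in YAML: its name, and indented under it one key for each argument. step_arm: Moves the arm, as the interface text tells. Scaled input: -1 to 1 covers 0.5 m each way for a shift and pi/4 rad each way for a turn. Its arguments: {"type":"object","properties":{"targets":{"type":"string"}},"required":["targets"]}

```bash
mkdir -p pics; python3 - <<'E'
from workcell import bot
import cv2
for n in ("top","side"):
    cv2.imwrite(f"pics/{n}0.png",cv2.cvtColor(bot.camera(n),cv2.COLOR_RGB2BGR)); print(n,bot.camera_info(n))
o=bot.get_obs();print(o['eef_pos'],o['tool_rot'],o['grip_width'],o['clock'],bot.grip_point_offset)
E
```

```text
top {'vertical_fov': 48.156876883358386, 'cx': 324.20427306251185, 'cy': 212.7531223027705, 'pose': array([[-2.76642496e-02,  9.79279990e-01, -2.00612536e-01,
         3.18577714e-01],
       [-9.99607833e-01, -2.79732864e-02,  1.29463986e-03,
        -1.44245919e-02],
       [-4.34397701e-03,  2.00569677e-01,  9.79669809e-01,
         1.32727042e+00],
       [ 0.00000000e+00,  0.00000000e+00,  0.00000000e+00,
         1.00000000e+00]])}
side {'vertical_fov': 52.040003833990816, 'cx': 321.9956170743877, 'cy': 194.69246929305922, 'pose': array([[-0.91324908,  0.18618194, -0.36237053,  0.1848499 ],
       [-0.4070112 , -0.37802033,  0.83153022,  0.87919835],
       [ 0.01783248,  0.90688308,  0.42100486,  0.5779636 ],
       [ 0.        ,  0.        ,  0.        ,  1.        ]])}
[ 0.19667825 -0.45906897  0.23050375] [ 9.79589482e-01  2.01006367e-01 -2.08560393e-04 -9.18569363e-04] 0.08548979272643892 0.1 0.0187
```

View pics/top0.png

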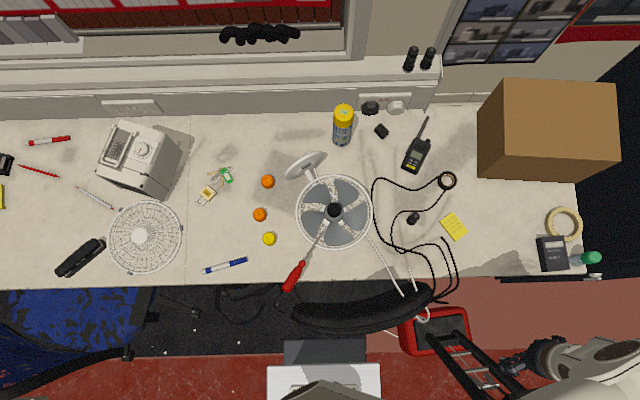

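View pics/side0.png

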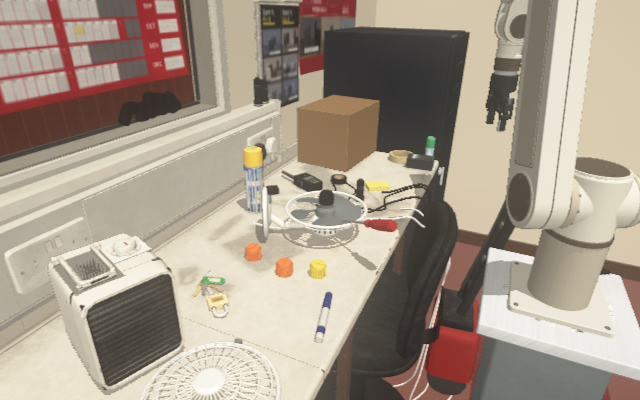

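The top view shows the black nut at about (334,210), the screwdriver handle at (293,280), the fan's foot at (306,165) and the torch at (413,218). The side view shows the nut at about (326,198).

```bash
cat > h.py <<'E'
import numpy as np, cv2
from workcell import bot
def ray(info,u,v):
    f=200/np.tan(np.radians(info['vertical_fov'])/2); P=info['pose']
    return P[:3,3], P[:3,:3]@np.array([(u-info['cx'])/f,-(v-info['cy'])/f,-1])
def atz(info,u,v,z):
    o,d=ray(info,u,v); return o+d*(z-o[2])/d[2]
def blob(img,x0,x1,y0,y1,th=60):
    m=(img[y0:y1,x0:x1].max(2)<th).astype(np.uint8)
    n,l,s,c=cv2.connectedComponentsWithStats(m); i=1+np.argmax(s[1:,4])
    return c[i]+[x0,y0], s[i]
E
python3 - <<'E'
from h import *
t=cv2.imread('pics/top0.png');s=cv2.imread('pics/side0.png')
ct,st=blob(t,322,346,198,222);cs,ss=blob(s,314,340,184,210)
print(ct,st,cs,ss)
T=bot.camera_info('top');S=bot.camera_info('side')
a,d=ray(T,*ct);b,e=ray(S,*cs)
k=np.linalg.lstsq(np.c_[d,-e],b-a,rcond=None)[0]
print(a+d*k[0],b+e*k[1],atz(T,*ct,.106),atz(S,*cs,.106))
for n,p,z in(('shaft end driver',(302,263),.15),('handle',(285,290),.1),('torch',(413,213),.076),('foot',(303,165),.05),('fan c',(333,212),.07)): print(n,atz(T,*p,z))
E
```

```text
Traceback (most recent call last):
  File "h.py", line 10, in blob
    n,l,s,c=cv2.connectedComponentsWithStats(m); i=1+np.argmax(s[1:,4])
                                                     ~~~~~~~~~^^^^^^^^^
ValueError: attempt to get argmax of an empty sequence
```

```bash
python3 - <<'E'
from h import *
t=cv2.imread('pics/top0.png');s=cv2.imread('pics/side0.png')
print(t.shape,t[198:222:3,322:346:2].max(2)); print(s[184:212:3,312:342:2].max(2))
E
```

```text
(400, 640, 3) [[106 107 106 101 109 164 168 194 106 115 116 111]
 [105 107 102 101 101 187 149 154  88  92 114 116]
 [182  89  97  76  19  33  24  35  31  66 100 112]
 [182 208 104  15  35  27  30  24  33  39  77 180]
 [217  91 109  17  35  35  35  25  32  20  94 191]
 [ 85  87 114  21  30  34  32  31   4  67 112 116]
 [104 102 115 118  71  15  14   1 125 119  86 116]
 [108 220 161  92 124 126 124 119 110  99 116 108]]
[[ 78  77  77  76  75 128 196 194 192 189 135 115 134 109 129]
 [ 75  76  75  74  74 137 206 197 193 193 191 137 162 198 202]
 [ 75  90 129 150 193 135  89  89  94 119 186 158 152 197 202]
 [218 214 221 231  89  73  74  74  74  73  83 182 196 225 237]
 [217 219 231 134  72  73  73  74  73  73  73 122 140 141 149]
 [134 133 133 116  72  74  73  73  73  72  73 122 142 143 143]
 [151 134 127 113  72  74  73  74  73  74  73 133 146 145 146]
 [201 183  82 109 106 102  90  82  92  98 113 145 152 150 150]
 [215 216 156 132 136 133 122 129 128 138 147 145 154 154 153]
 [154 132 107 122 141 153 154 148 157 157 150 128 151 153 152]]
```

```bash
python3 - <<'E'
from h import *
t=cv2.imread('pics/top0.png');s=cv2.imread('pics/side0.png')
ct,st=blob(t,322,346,198,222);cs,ss=blob(s,318,336,187,208,80)
print(ct,st,cs,ss)
T=bot.camera_info('top');S=bot.camera_info('side')
a,d=ray(T,*ct);b,e=ray(S,*cs)
k=np.linalg.lstsq(np.c_[d,-e],b-a,rcond=None)[0]
print(a+d*k[0],b+e*k[1],atz(T,*ct,.106),atz(S,*cs,.106))
for n,p,z in(('shaft end driver',(302,263),.15),('handle',(285,290),.1),('torch',(413,213),.076),('foot',(303,165),.05),('fan c',(333,212),.07)): print(n,atz(T,*p,z))
from scipy.spatial.transform import Rotation as R
print(R.from_quat(bot.get_obs()['tool_rot']).as_matrix().round(3))
E
```

```text
[333.85798817 209.35502959] [  5   5  15  15 169] [326.0887574  197.66272189] [  2   4  13  14 169]
[ 0.57784222 -0.04325455  0.10470202] [ 0.57498622 -0.04416142  0.10411775] [ 0.57756696 -0.04322394  0.106     ] [ 0.57343649 -0.04049357  0.106     ]
shaft end driver [0.42672289 0.04601332 0.15      ]
handle [0.35975125 0.09584038 0.1       ]
torch [ 0.56686079 -0.26911103  0.076     ]
foot [0.72707659 0.0430086  0.05      ]
fan c [ 0.57751982 -0.0413651   0.07      ]
[[ 0.919  0.394 -0.001]
 [ 0.394 -0.919  0.002]
 [-0.    -0.002 -1.   ]]
```

>>> step_arm:
  targets: "1 0.5 0.55 0.04 0 0 0;1 0.5 0.55 0.04 0 0 0;1 0.5 0.55 0.04 0 0 0;1 0.5 0.55 0.04 0 0 0;1 0.5 0.55 0.04 0 0 0;1 0.5 0.55 0.04 0 0 0;1 0.5 0.55 0.04 0 0 0;1 0.5 0.55 0.04 0 0 0;1 0.5 0.55 0.04 0 0 0;1 0.5 0.55 0.04 0 0 0"

```text
clock: 0.93
eef_pos: [0.4508, -0.1797, 0.2511]
tool_rot: [0.979, 0.205, 0.001, -0.001]
ft_force: [0.1, -0.7, -0.1]
grip_width: 0.0855
grasp_force: 0.0
```

```bash
python3 -c "
from h import *
o=bot.get_obs();print(o['eef_pos'],o['joint_pos'],o['ft_force'],o['ft_torque'])"
```

```text
[ 0.45082367 -0.17970331  0.25110034] [-0.3810442   0.20270604  0.00794177  1.37489795  0.00277559  2.34734741] [ 0.07165563 -0.72811249 -0.11307523] [-0.06745755  0.04383054  0.02881799]
```

>>> step_arm:
  targets: "1 0.252 0.273 -0.06 0 0 0;1 0.252 0.273 -0.06 0 0 0;1 0.252 0.273 -0.06 0 0 0;1 0.252 0.273 -0.06 0 0 0;1 0.252 0.273 -0.06 0 0 0;1 0.252 0.273 -0.06 0 0 0;1 0.252 0.273 -0.06 0 0 0"

```text
clock: 1.52
eef_pos: [0.5727, -0.0474, 0.2199]
tool_rot: [0.979, 0.202, -0.001, -0.0]
ft_force: [0.2, -0.1, -0.0]
grip_width: 0.085
grasp_force: 0.0
```

```bash
python3 -c "
from h import *
o=bot.get_obs();I=bot.camera_info('wrist');im=bot.camera('wrist')
print(o['eef_pos'],o['joint_pos'],o['ft_force'],o['ft_torque'],I)
cv2.imwrite('pics/w1.png',cv2.cvtColor(im,cv2.COLOR_RGB2BGR))"
```

```text
[ 0.57265977 -0.04738931  0.21988395] [-8.23157762e-02  3.97032216e-01  1.94626172e-01  1.37123386e+00
 -4.71617839e-04  2.65231484e+00] [ 0.24693657 -0.11002563 -0.03980404] [-0.04879721  0.02990241 -0.01275096] {'vertical_fov': 71.96292033367521, 'cx': 314.3247069871225, 'cy': 201.08499422760508, 'pose': array([[ 0.39699269,  0.87748555,  0.26910204,  0.64163217],
       [-0.91782114,  0.37988973,  0.11527425, -0.01938038],
       [-0.00107761, -0.29275058,  0.95618823,  0.36129513],
       [ 0.        ,  0.        ,  0.        ,  1.        ]])}
```

View pics/w1.png

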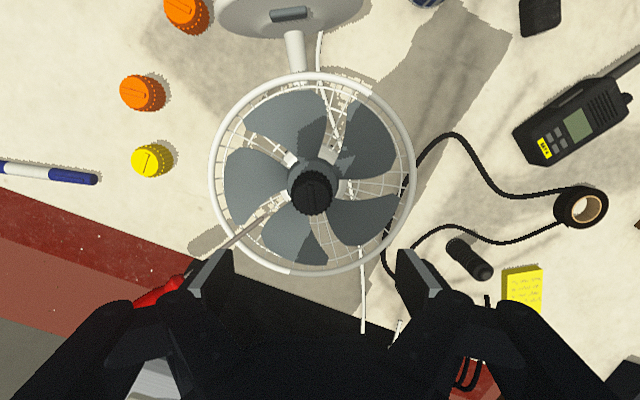

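The wrist view shows the nut's flat top at about (314,195) with its bar running nearly vertically, and the fingers straddling it from below.

```bash
python3 -c "
from h import *
I=bot.camera_info('wrist')
im=cv2.imread('pics/w1.png')
print(atz(I,314,195,.122),atz(I,310,178,.1), bot.get_obs()['eef_pos'])
c=cv2.resize(im[150:240,265:365],None,fx=6,fy=6,interpolation=2);cv2.imwrite('pics/w1c.png',c)"
```

```text
[ 0.57895284 -0.0466815   0.122     ] [ 0.58743857 -0.03876613  0.1       ] [ 0.57223868 -0.04830688  0.22046571]
```

View pics/w1c.png

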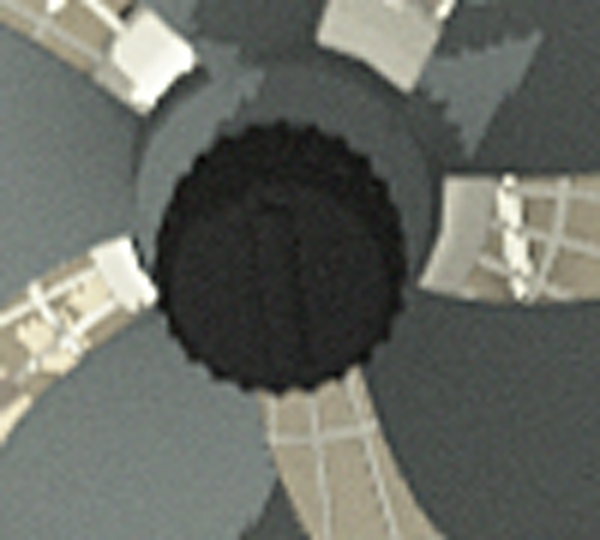

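>>> step_arm:
  targets: "1 0.006 0.007 -0.06 0 0 0;1 0.006 0.007 -0.12 0 0 0;1 0.006 0.007 -0.18 0 0 0;1 0.006 0.007 -0.23 0 0 0;1 0.006 0.007 -0.264 0 0 0;1 0.006 0.007 -0.264 0 0 0;1 0.006 0.007 -0.264 0 0 0"

```text
clock: 2.15
eef_pos: [0.5745, -0.0459, 0.0891]
tool_rot: [0.98, 0.2, -0.001, -0.0]
ft_force: [-0.7, -0.6, 0.9]
grip_width: 0.0855
grasp_force: 0.0
```

>>> step_arm:
  targets: "-1 0 0 0 0 0 0;-1 0 0 0 0 0 0;-1 0 0 0 0 0 0;-1 0 0 0 0 0 0;-1 0 0 0 0 0 0;-1 0 0 0 0 0 0;-1 0 0 0 0 0 0;-1 0 0 0 0 0 0;-1 0 0 0 0 0 0;-1 0 0 0 0 0 0"

```text
clock: 2.98
eef_pos: [0.5767, -0.0437, 0.0913]
tool_rot: [0.98, 0.201, 0.001, -0.0]
ft_force: [-2.7, 2.0, 7.0]
grip_width: 0.0378
grasp_force: 59.6
```

```bash
python3 -c "
from h import *
o=bot.get_obs();print(o['eef_pos'],o['joint_pos'],o['ft_force'],o['ft_torque'],o['grip_width'],o['grasp_force'])"
```

```text
[ 0.57669959 -0.04369801  0.09132083] [-7.64394957e-02  4.85292191e-01 -1.52758780e-02  1.06769506e+00
  1.54631346e-03  2.65956676e+00] [-2.6654706   2.04339874  7.01819488] [ 0.50944054  0.40383892 -0.04560995] 0.03782011344927829 59.64982965029776
```

>>> step_arm:
  targets: "-1 0 0 0 0 0 0.08;-1 0 0 0 0 0 0.16;-1 0 0 0 0 0 0.24;-1 0 0 0 0 0 0.32;-1 0 0 0 0 0 0.32;-1 0 0 0 0 0 0.32"

```text
clock: 3.48
eef_pos: [0.576, -0.0429, 0.0912]
tool_rot: [0.947, 0.322, 0.001, -0.001]
ft_force: [-2.5, 3.6, 6.4]
grip_width: 0.0377
grasp_force: 59.9
```

```bash
python3 -c "
from h import *
o=bot.get_obs();print(o['eef_pos'],o['joint_pos'],o['ft_force'],o['ft_torque'],o['grip_width'],o['grasp_force'])"
```

```text
[ 0.57599683 -0.042948    0.09123988] [-0.07614762  0.4850659  -0.01588586  1.06876697  0.003278    2.40977836] [-2.45155472  3.60216718  6.35859585] [ 1.01138296  0.67278586 -0.62140511] 0.03772415777818469 59.89624924957752
```

>>> step_arm:
  targets: "-1 0 0 0 0 0 -0.1;-1 0 0 0 0 0 -0.2;-1 0 0 0 0 0 -0.3;-1 0 0 0 0 0 -0.4;-1 0 0 0 0 0 -0.5;-1 0 0 0 0 0 -0.6;-1 0 0 0 0 0 -0.6"

```text
clock: 4.07
eef_pos: [0.5769, -0.0439, 0.0914]
tool_rot: [0.996, 0.091, 0.002, -0.0]
ft_force: [-1.3, 2.0, 6.2]
grip_width: 0.0375
grasp_force: 60.4
```

```bash
python3 -c "
from h import *
o=bot.get_obs();print(o['eef_pos'],o['joint_pos'],o['ft_force'],o['ft_torque'],o['grip_width'],o['grasp_force'])"
```

```text
[ 0.5769362  -0.04391046  0.09136494] [-7.65615570e-02  4.85316713e-01 -1.51093304e-02  1.06730443e+00
  1.14057304e-03  2.88203550e+00] [-1.27911243  2.00127171  6.18941915] [ 0.35836285  0.33014933 -0.07340594] 0.037491330872459365 60.3660156391561
```

>>> step_arm:
  targets: "0.8 0 0 0 0 0 0;0.8 0 0 0 0 0 0;0.8 0 0 0.008 0 0 0.1;0.8 0 0 0.008 0 0 0.25;0.8 0 0 0.008 0 0 0.4;0.8 0 0 0.008 0 0 0.55;0.8 0 0 0.008 0 0 0.7;0.8 0 0 0.008 0 0 0.85;0.8 0 0 0.008 0 0 1;0.8 0 0 0.008 0 0 1"

```text
clock: 4.9
eef_pos: [0.5758, -0.0447, 0.0931]
tool_rot: [0.884, 0.467, -0.0, 0.0]
ft_force: [-0.3, 0.6, 0.0]
grip_width: 0.0764
grasp_force: 0.0
```

>>> step_arm:
  targets: "0.8 0 0 0 0 0 0.15;0.8 0 0 0 0 0 0.3;0.8 0 0 0 0 0 0.45;0.8 0 0 0 0 0 0.6;0.8 0 0 0 0 0 0.75;0.8 0 0 0 0 0 0.9;0.8 0 0 0 0 0 1;0.8 0 0 0 0 0 1"

```text
clock: 5.57
eef_pos: [0.5759, -0.0447, 0.0932]
tool_rot: [0.639, 0.769, -0.0, 0.0]
ft_force: [0.4, -0.7, -0.0]
grip_width: 0.0767
grasp_force: 0.0
```

>>> step_arm:
  targets: "0.8 0 0 0 0 0 0.15;0.8 0 0 0 0 0 0.3;0.8 0 0 0 0 0 0.45;0.8 0 0 0 0 0 0.6;0.8 0 0 0 0 0 0.75;0.8 0 0 0 0 0 0.9;0.8 0 0 0 0 0 1;0.8 0 0 0 0 0 1"

```text
clock: 6.23
eef_pos: [0.5759, -0.0446, 0.0932]
tool_rot: [0.297, 0.955, -0.0, -0.0]
ft_force: [-0.7, 0.6, -0.3]
grip_width: 0.0767
grasp_force: 0.0
```

>>> step_arm:
  targets: "0.8 0 0 0 0 0 0.15;0.8 0 0 0 0 0 0.3;0.8 0 0 0 0 0 0.45;0.8 0 0 0 0 0 0.6;0.8 0 0 0 0 0 0.75;0.8 0 0 0 0 0 0.9;0.8 0 0 0 0 0 1;0.8 0 0 0 0 0 1"

```text
clock: 6.9
eef_pos: [0.5759, -0.0446, 0.0933]
tool_rot: [-0.091, 0.996, -0.0, -0.0]
ft_force: [0.1, -0.2, 0.1]
grip_width: 0.0769
grasp_force: 0.0
```

>>> step_arm:
  targets: "0.8 0 0 0 0 0 0.15;0.8 0 0 0 0 0 0.3;0.8 0 0 0 0 0 0.45;0.8 0 0 0 0 0 0.6;0.8 0 0 0 0 0 0.75;0.8 0 0 0 0 0 0.9;0.8 0 0 0 0 0 1;0.8 0 0 0 0 0 1;0.8 0 0 0 0 0 1"

```text
clock: 7.65
eef_pos: [0.5759, -0.0446, 0.0933]
tool_rot: [-0.464, 0.886, -0.0, -0.0]
ft_force: [-0.5, 0.1, 0.4]
grip_width: 0.077
grasp_force: 0.0
```

```bash
python3 -c "
from h import *
o=bot.get_obs();I=bot.camera_info('wrist');im=bot.camera('wrist')
print(o['eef_pos'],o['joint_pos'],o['ft_force'],o['ft_torque'],o['grip_width'])
cv2.imwrite('pics/w2.png',cv2.cvtColor(im,cv2.COLOR_RGB2BGR)); print(I['pose'])"
```

```text
[ 0.5759174  -0.04460342  0.09327447] [-7.72827498e-02  4.84051649e-01 -1.17122375e-02  1.07505178e+00
 -2.00859189e-05 -1.04193727e+00] [-0.52940272  0.06975149  0.43628658] [-0.00095142 -0.01244118 -0.01217046] 0.07699833606863082
[[-8.22562246e-01 -5.44227309e-01 -1.64948440e-01  5.34439978e-01]
 [ 5.68675076e-01 -7.87149749e-01 -2.38754959e-01 -1.06675945e-01]
 [ 9.78456497e-05 -2.90192882e-01  9.56968172e-01  2.34921420e-01]
 [ 0.00000000e+00  0.00000000e+00  0.00000000e+00  1.00000000e+00]]
```

View pics/w2.png

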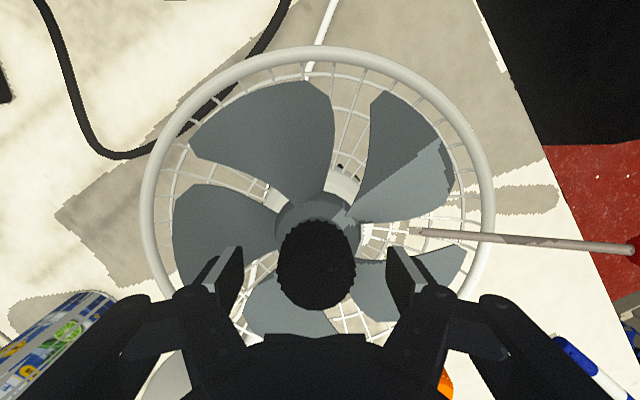

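The nut at (316,265) sits centred between the open fingers, so I'll grip it and turn clockwise, rising 2 mm per 45°.

>>> step_arm:
  targets: "-1 0 0 0 0 0 0;-1 0 0 0 0 0 0;-1 0 0 0 0 0 0;-1 0 0 0 0 0 0;-1 0 0 0 0 0 0;-1 0 0 0 0 0 0;-1 0 0 0 0 0 0;-1 0 0 0 0 0 0;-1 0 0 0 0 0 0"

```text
clock: 8.45
eef_pos: [0.5759, -0.0444, 0.0937]
tool_rot: [-0.466, 0.885, 0.0, 0.0]
ft_force: [-2.4, 1.7, 5.2]
grip_width: 0.0381
grasp_force: 60.4
```

>>> step_arm:
  targets: "-1 0 0 0.0005 0 0 -0.12;-1 0 0 0.001 0 0 -0.24;-1 0 0 0.0015 0 0 -0.36;-1 0 0 0.002 0 0 -0.48;-1 0 0 0.0025 0 0 -0.6;-1 0 0 0.003 0 0 -0.72;-1 0 0 0.0035 0 0 -0.84;-1 0 0 0.004 0 0 -1;-1 0 0 0.004 0 0 -1"

```text
clock: 9.2
eef_pos: [0.5755, -0.0441, 0.0952]
tool_rot: [-0.091, 0.996, 0.0, -0.0]
ft_force: [-2.1, 2.4, 3.4]
grip_width: 0.0385
grasp_force: 60.3
```

```bash
python3 -c "
from h import *
o=bot.get_obs();print(o['eef_pos'],o['joint_pos'],o['ft_force'],o['ft_torque'],o['grip_width'],o['grasp_force'])"
```

```text
[ 0.5754902  -0.04414127  0.09522236] [-7.70017499e-02  4.82058141e-01 -9.42745610e-03  1.08020395e+00
  8.55032415e-04 -2.59959975e-01] [-2.10439107  2.37234309  3.38782751] [ 0.48211206  0.47478941 -0.01966456] 0.038488490589950373 60.300309620797634
```

Torque is near zero, so it is loosening clockwise. I'll continue.

>>> step_arm:
  targets: "-1 0 0 0.0005 0 0 -0.12;-1 0 0 0.001 0 0 -0.24;-1 0 0 0.0015 0 0 -0.36;-1 0 0 0.002 0 0 -0.48;-1 0 0 0.0025 0 0 -0.6;-1 0 0 0.003 0 0 -0.72;-1 0 0 0.0035 0 0 -0.84;-1 0 0 0.004 0 0 -1;-1 0 0 0.004 0 0 -1"

```text
clock: 9.95
eef_pos: [0.5753, -0.0438, 0.0972]
tool_rot: [0.296, 0.955, 0.001, -0.001]
ft_force: [-4.1, 3.4, 5.2]
grip_width: 0.0377
grasp_force: 60.3
```

>>> step_arm:
  targets: "-1 0 0 0.0005 0 0 -0.12;-1 0 0 0.001 0 0 -0.24;-1 0 0 0.0015 0 0 -0.36;-1 0 0 0.002 0 0 -0.48;-1 0 0 0.0025 0 0 -0.6;-1 0 0 0.003 0 0 -0.72;-1 0 0 0.0035 0 0 -0.84;-1 0 0 0.004 0 0 -1;-1 0 0 0.004 0 0 -1"

```text
clock: 10.7
eef_pos: [0.5754, -0.0437, 0.0993]
tool_rot: [0.638, 0.77, 0.0, -0.001]
ft_force: [-3.8, 2.5, 4.9]
grip_width: 0.0382
grasp_force: 60.3
```

>>> step_arm:
  targets: "-1 0 0 0.0005 0 0 -0.12;-1 0 0 0.001 0 0 -0.24;-1 0 0 0.0015 0 0 -0.36;-1 0 0 0.002 0 0 -0.48;-1 0 0 0.0025 0 0 -0.6;-1 0 0 0.003 0 0 -0.72;-1 0 0 0.0035 0 0 -0.84;-1 0 0 0.004 0 0 -1;-1 0 0 0.004 0 0 -1"

```text
clock: 11.45
eef_pos: [0.5764, -0.0438, 0.1014]
tool_rot: [0.884, 0.468, 0.001, -0.0]
ft_force: [-1.1, 4.4, 3.9]
grip_width: 0.0383
grasp_force: 60.3
```

>>> step_arm:
  targets: "-1 0 0 0.0005 0 0 -0.12;-1 0 0 0.001 0 0 -0.24;-1 0 0 0.0015 0 0 -0.36;-1 0 0 0.002 0 0 -0.48;-1 0 0 0.0025 0 0 -0.6;-1 0 0 0.003 0 0 -0.72;-1 0 0 0.003 0 0 -0.8;-1 0 0 0.003 0 0 -0.8"

```text
clock: 12.12
eef_pos: [0.5765, -0.044, 0.1029]
tool_rot: [0.985, 0.173, 0.001, -0.0]
ft_force: [-0.7, 4.6, 2.2]
grip_width: 0.0381
grasp_force: 60.3
```

```bash
python3 -c "
from h import *
o=bot.get_obs();print(o['eef_pos'],o['joint_pos'],o['ft_force'],o['ft_torque'],o['grip_width'],o['grasp_force'])"
```

```text
[ 0.57651221 -0.04401957  0.10287872] [-7.67882304e-02  4.75516354e-01  1.63813619e-03  1.09583613e+00
  1.10710231e-03  2.71765017e+00] [-0.66918198  4.56641796  2.19529929] [0.92003855 0.08977546 0.02033433] 0.03814196790776559 60.251428708434105
```

>>> step_arm:
  targets: "-1 0 0 0.004 0 0 0;-1 0 0 0.008 0 0 0;-1 0 0 0.014 0 0 0;-1 0 0 0.02 0 0 0;-1 0 0 0.02 0 0 0"

```text
clock: 12.53
eef_pos: [0.5764, -0.0458, 0.1136]
tool_rot: [0.985, 0.17, 0.0, 0.001]
ft_force: [0.5, -0.1, -0.2]
grip_width: 0.0384
grasp_force: 60.7
```

It came free with no resistance, so I'll lift further.

>>> step_arm:
  targets: "-1 0 0 0.03 0 0 0;-1 0 0 0.06 0 0 0;-1 0 0 0.09 0 0 0;-1 0 0 0.12 0 0 0;-1 0 0 0.15 0 0 0;-1 0 0 0.18 0 0 0;-1 0 0 0.18 0 0 0;-1 0 0 0.18 0 0 0;-1 0 0 0.18 0 0 0"

```text
clock: 13.28
eef_pos: [0.5755, -0.0452, 0.2021]
tool_rot: [0.985, 0.17, -0.001, 0.0]
ft_force: [-0.6, -0.2, -0.4]
grip_width: 0.0381
grasp_force: 60.7
```

```bash
python3 -c "
from h import *
for n in ('wrist','side'):
  im=cv2.cvtColor(bot.camera(n),cv2.COLOR_RGB2BGR)
  if n=='wrist': a=im[150:400,120:520]
  else: b=cv2.resize(im[90:240,220:460],(400,250))
cv2.imwrite('pics/e.png',np.hstack([a,b]))
o=bot.get_obs();print(o['eef_pos'],o['ft_force'],o['grip_width'],o['grasp_force'])"
```

```text
[ 0.57511564 -0.04488254  0.20144612] [ 0.2259163  -0.57537422 -0.37653877] 0.038188475335336196 60.66005442291498
```

View pics/e.png

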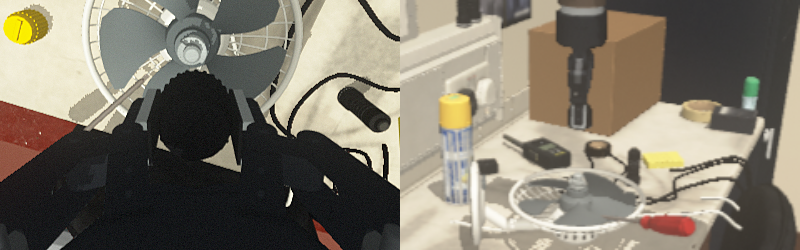

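The nut is upright in the gripper and the bare shaft shows at (190,45) in the wrist crop. The nut centre is at roughly z = 0.21, so I'll hand the job in.

```bash
python3 -c "
from workcell import bot
print(bot.job_done())"
```

```text
the job is handed in; nothing more can be done
None
```

The nut has a left-hand thread, loosening clockwise from above; I unscrewed it and handed the job in at about 13 s with it gripped upright, its centre at z ≈ 0.21 m over the bare shaft (no verdict came back).

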